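Present a carton to the flat-bed scanner

ROBOT

A 6-joint arm with a two-finger parallel gripper is mounted at the origin on the work surface. World frame = base frame: x ahead of the robot, y to its left, z up, the work surface at z = 0. Lengths are in m, angles in rad, forces in N, time in s.
With the tool pointing down it reaches from about 0.3 to 0.875 m from the base axis. Payload 6.4 kg.
Tool frame: the origin (TCP) lies on the mounting face of the last link; the fingertips stand 173 mm ahead of it and the grasp point (between the pads) lies 155 mm ahead of it; z points along the fingers, y is the direction in which the jaws open and shut (so a half turn about z gives the same grasp; the last joint's range is limited). The gripper opens to 85 mm and grips with 20 to 120 N. Pads are 22 mm wide; open, the fingers measure 114 mm over their backs; the gripper's body (76 mm by 85 mm) begins 54 mm behind the grasp point. The pads swing forward as they close: fully open they stand 13 mm farther back than shut.
Start: joints at [1.081, 0.181, 1.607, -0, 1.354, -0.206], TCP at [0.161, 0.552, 0.405] pointing down, gripper open.
Joint ranges: [-2.99, 2.99], [-0.89, 2.07], [0.3, 2.58], [-1.14, 4.28], [0, 2.63], [-3.12, 3.12]. Speed limits (rad/s): [2.57, 2.57, 3.01, 3.14, 3.14, 3.14].

INTERFACE

Orientations are given as a rotation vector (axis times angle).
In Python, from cell import r, optics, workorder gives the robot as it stands.
- The arm moves only by the tool servo_tool, never from a script. Its argument "steps" is a list of rows, each a list of 7 numbers: the shift along the tool's x, y, z in mm, then the turn, a rotation vector about the tool's x, y, z in degrees, then the finger opening in mm, from 0 to 85.4. A call has 1 to 20 rows; each row shifts and turns the commanded pose from where the row before left it, along the tool's axes as they then stand; what a row does not reach is not made up. A row lasts 1/10 s, in which the tool goes at most 50 mm and 8.59 degrees, less where a joint would pass 70% of its speed; a pose out of reach is approached as far as the arm can. A call with a gripper value outside its range is refused whole. The fingers move at their own pace and stop on an object; "grip_force" is the grip in N (left out, the last holds). Time passes only in rows, so rows that do not move let the fingers close. It gives the time, the measured TCP pose, the force and the opening at its end, in the units of the state.
- r.state(): the state, without advancing time (a new reading comes with each control period).
- optics.get_image(name): name is "scene" or "top" or "wrist"; returns (picture, depth): 480x640x3 uint8, red, green, blue; 480x640 float32, m along the optical axis (not along the pixel's ray), 0 where there is no reading.
- optics.camera_model(name): a dict with "fov_y" (degrees; the focal length in pixels is half the picture's height over the tangent of half this angle, whatever the lens; pixels are square), "cx", "cy" (the principal point, pixels), "k1" (the pictures are not rectified: a ray, as slopes to the right and down, at radius r is drawn at 1 + k1 r^2 times it, then the intrinsics apply), "cam_to_world" (4x4, takes a point from camera to world coordinates); the wrist camera has in their place "tool_from_camera" (4x4, takes a point from camera to tool coordinates, whose origin is the TCP and whose axes are the flange's). Camera axes: x right, y down, z forward; pixel columns grow to the right and rows downward; lengths in m; the calibration is good to about 2 mm. A picture is of the moment at which its call begins: read the wrist's pose just before it. camera_model takes no time and is no camera call.
- workorder.sign_off(): hands the job in, once; it reports no verdict.
The state is a dict: "time_s": time; "joint_positions": joint angles; "qvel": joint speeds; "joint_torque": joint torques, N m; "tool_pos": TCP position; "tcp_rot": TCP orientation; "contact_force": force on the tool from outside, world axes, zero at the start; "torque": the same for the moment, N m; "gripper_width": finger opening in m.
Only numpy, scipy, OpenCV 4.12 (cv2) and the standard library are available. Lean on these libraries where they do the work, as an engineer would, in place of code of your own. Each camera call takes 0.05 s, during which the arm holds its last target. There are 200 camera calls.

TASK

Pick up the long slim white carton lightly (it is thin-walled: never push on it with more than 40 N per finger), carry it over the top of the side guard, not round its ends, and hold it upright just above the scanner's glass, about 15 mm clear of it, centred on the window and with its long sides along the window's long sides. Never let it touch the scanner or the guard, keep the arm off both, and leave everything else where it is. Finish while still holding the carton there, still, gripped by the robot.

Things in the scene. Friction and masses are not known exactly. Their poses are not given: they have to be found in the camera images.
- carton_center (a point): The long slim white folding carton, a loose rigid box 140 (its x) x 45 (its y) x 70 mm tall (z), standing upright on the table, about 0.25 kg; the point is its very centre, half-way up (35 mm above its underside). Its barcode is underneath. It is the longest and slimmest of the three white cartons. It is a thin-walled box: keep each finger's push below 40 N.
- scan_window (a point): Centre of the glass window in the top of the flat-bed code scanner, at glass height (40 mm above the table). The scanner is a grey housing fixed to the table, 200 (x) x 140 (y) x 40 mm; the dark window in its steel bezel is 150 mm long (x) by 80 mm wide (y), flush with the bezel and centred on the housing; z is up.
- guard_top (a point): Middle of the top edge of the side guard, a fixed low metal fence that runs 500 mm along its x and is 16 mm thick (feet 30 mm), its top 100 mm above the table. The cartons are on its right side (-y), the scanner on its left (+y).
- short_carton: White carton 80 x 60 x 70 mm tall; stands near the long one and is not wanted; origin at the centre of its underside.
- flat_carton: White carton 110 x 80 x 35 mm tall; lies near the long one and is not wanted; origin at the centre of its underside.
- cup: Takeaway paper cup with lid, 84 mm across, 112 mm tall; origin at the centre of its underside.
- tin: Tin 66 mm across, 90 mm tall; origin at the centre of its underside.
- tape_roll: Roll of tape lying flat, 100 mm across, 50 mm tall; origin at the centre of its underside.
- jar: Jar 60 mm across, 80 mm tall; origin at the centre of its underside.
- screwdriver: Screwdriver lying on the table, 200 mm long (along its x), 26 mm thick; origin under its middle.
There are look-alikes about, which are no part of the job. What is shaped like the part that bears carton_center but pink or purple is not meant.

How it is judged:
On the way:
1. the carton is held by the fingers, lifted at least 30 mm off the table (contact force between the fingers and carton above 1 N and height (world z) of carton_center above 0.065 m), for 0.2 s.
At the end, for the whole second after the job is handed in: The carton is held still by the fingers over the scanner: centre within 12 mm of the window's centre, underside 5 to 28 mm above the glass, long axis within 8 degrees of the window's, upright within 6 degrees, touching nothing but the fingers (contact force between the fingers and carton above 1 N and horizontal distance between carton_center and scan_window below 0.012 m and z of carton_center in the frame of scan_window between 0.04 and 0.063 m and angle between the x axis of carton_center and the x axis of scan_window, either way round below 0.14 rad and angle between carton_center's own z axis and vertical below 0.1 rad and contact force between carton and scanner below 0.1 N and linear speed of carton below 0.02 m/s and angular speed of carton below 0.15 rad/s); the arm keeps its last pose, push and grip.
It fails at once if the carton is squeezed with more than 40 N per finger (80 N over both) (contact force between the fingers and carton above 80 N).
It fails at once if the carton or the arm touches the scanner (contact force between any of carton, the fingers, the arm and scanner above 0.5 N).
It fails at once if the carton or the arm touches the side guard (contact force between any of carton, the fingers, the arm and guard above 0.5 N).
It fails at once if the carton is taken round the end of the guard instead of over its top (y of carton_center in the frame of guard_top between -0.03 and 0.03 m and height (world z) of carton_center below 0.1 m).
It fails at once if another thing on the table is moved by more than 15 mm (distance of any of short_carton, flat_carton, cup, tin, tape_roll, jar, screwdriver from where it was at the start of the episode above 0.015 m).
It also fails if it takes over 45 s, if anything falls off the work surface, if the arm or the gripper's body presses on something with over 40 N, if the wrist force passes 120 N, or if a joint passes its speed limit or range.

## Working session

There is one attempt and no reset: what is moved stays moved. The work goes in short steps, Python scripts to look and compute and a tool call to move; the robot and the scene stay as the last step left them, time stands still between calls to the robot, and variables do not carry over. Pictures are saved under pics/ and viewed, about 8 in all and at most 12, crops included, and the job is handed in when it is done.

Besides the shell and the picture viewer there is one more tool, called after ">>>" by a JSON object that holds its "name" and its "arguments". servo_tool: Moves the arm, as the interface text tells. Its arguments: {"type":"object","properties":{"steps":{"type":"array","items":{"type":"array","items":{"type":"number"}}},"grip_force":{"type":"number"}},"required":["steps"]}

```bash
mkdir -p pics; cat > h.py <<'E'
import numpy as np, cv2
from scipy.spatial.transform import Rotation as R
from cell import r, optics, workorder
def grab(n):
    s=r.state(); im,d=optics.get_image(n); m=optics.camera_model(n)
    if 'cam_to_world' in m: T=np.array(m['cam_to_world'])
    else:
        W=np.eye(4); W[:3,:3]=R.from_rotvec(s['tcp_rot']).as_matrix(); W[:3,3]=s['tool_pos']; T=W@np.array(m['tool_from_camera'])
    return im,d,m,T
def slopes(uv,m):
    f=240/np.tan(np.radians(m['fov_y'])/2); uv=np.atleast_2d(uv).astype(float)
    K=np.array([[f,0,m['cx']],[0,f,m['cy']],[0,0,1]])
    return cv2.undistortPoints(uv[:,None],K,np.array([m['k1'],0,0,0.]))[:,0]
def onplane(uv,m,T,z):
    s=slopes(uv,m); d=np.c_[s,np.ones(len(s))]@T[:3,:3].T
    return T[:3,3]+d*((z-T[2,3])/d[:,2])[:,None]
def cloud(d,m,T):
    v,u=np.mgrid[:480,:640]; s=slopes(np.c_[u.ravel(),v.ravel()],m); z=d.ravel()[:,None]
    return ((np.c_[s,np.ones(len(s))]*z)@T[:3,:3].T+T[:3,3]).reshape(480,640,3)
E
python3 - <<'E'
from h import *
for n in ('scene','top'):
    im,d,m,T=grab(n); cv2.imwrite(f'pics/{n}0.png',im[...,::-1]); np.savez(f'{n}0.npz',im=im,d=d,T=T); print(n,m['fov_y'],m['k1'],T.round(3))
print(r.state())
E
```

```text
scene 48.60500931363495 -0.09860233272780161 [[-0.883  0.283 -0.375  1.096]
 [ 0.47   0.528 -0.707  1.032]
 [-0.002 -0.801 -0.599  0.974]
 [ 0.     0.     0.     1.   ]]
top 47.41385716196484 -0.11812793467605512 [[-0.004 -0.992  0.125  0.306]
 [-1.     0.004 -0.003  0.01 ]
 [ 0.002 -0.125 -0.992  1.771]
 [ 0.     0.     0.     1.   ]]
{'time_s': 0.1, 'joint_positions': array([ 1.08067385e+00,  1.81485348e-01,  1.60787384e+00,  3.46295681e-05,
        1.35382765e+00, -2.06314611e-01]), 'qvel': array([-0.00229332, -0.00166854, -0.00191893,  0.0008025 ,  0.0005477 ,
       -0.00097391]), 'joint_torque': array([ 3.92447173e-04, -4.45877373e+01, -3.52232766e+01, -2.72376710e-04,
        4.23400270e-03,  7.23786258e-07]), 'tool_pos': array([0.16088936, 0.55180557, 0.40388009]), 'tcp_rot': array([-4.44239767e-01, -3.10944251e+00,  2.33529267e-03]), 'contact_force': array([ 0.57470547,  0.10339338, -0.52121039]), 'torque': array([0.01215199, 0.04130721, 0.00560461]), 'gripper_width': 0.08543701758374776}
```

View pics/top0.png

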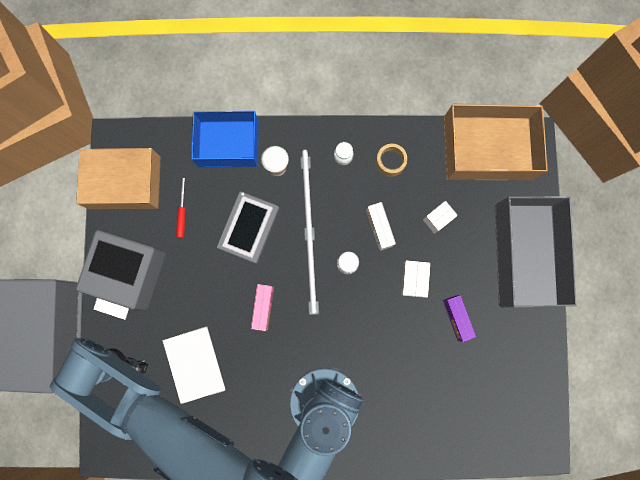

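View pics/scene0.png

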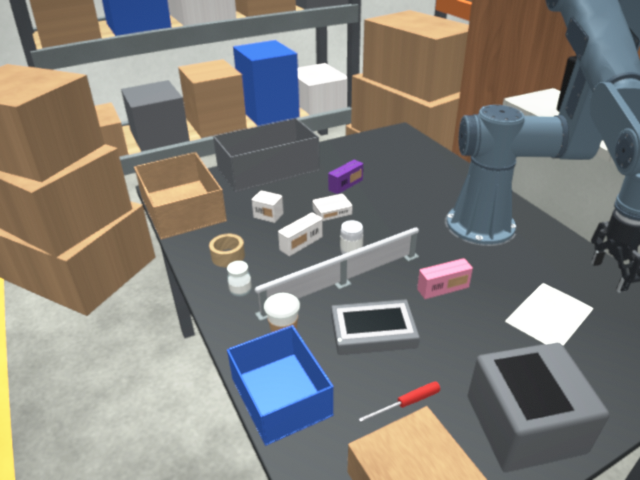

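The long carton is at (381,226) in the top view, the scanner at (248,227), and the guard runs from (305,152) to (314,312). The tin at (347,262) and the flat carton at (416,279) stand near the carton.

```bash
cat > meas.py <<'E'
from h import *
def rect(P):
    (c,(w,h),a)=cv2.minAreaRect((P[:,:2]*1000).astype(np.float32))
    if w<h: w,h,a=h,w,a+90
    return np.round(c,1),round(w,1),round(h,1),round((a+90)%180-90,1)
def blob(mask,seed,m,T,z):
    n,l,st,ce=cv2.connectedComponentsWithStats(mask.astype(np.uint8),connectivity=4)
    k=l[seed[1],seed[0]]
    if k==0: return 'no seed'
    c=max(cv2.findContours((l==k).astype(np.uint8),0,1)[0],key=cv2.contourArea)[:,0]
    return rect(onplane(c,m,T,z)),st[k]
E
python3 - <<'E'
from meas import *
D=np.load('top0.npz'); im,d,T=D['im'],D['d'],D['T']; m=optics.camera_model('top')
P=cloud(d,m,T); Z=P[...,2]
for n,(u,v) in dict(carton=(381,226),scan=(248,227),guard=(309,200),table=(350,350),short=(440,216),flat=(416,279),tin=(347,262),cup=(275,160)).items(): print(n,P[v,u].round(3))
print('carton',blob((Z>.055),(381,226),m,T,.07))
print('scan',blob((Z>.025)&(Z<.06),(248,227),m,T,.04))
g=im.max(2)
print('window',blob((g<40)&(Z>.02),(248,227),m,T,.04))
print('guard',blob(Z>.085,(309,200),m,T,.1))
print('short',blob(Z>.055,(440,216),m,T,.07)); print('flat',blob(Z>.02,(416,279),m,T,.035)); print('tin',blob(Z>.07,(347,262),m,T,.09))
print('cup',blob(Z>.09,(275,160),m,T,.112))
E
```

```text
carton [ 0.559 -0.178  0.068]
scan [0.562 0.246 0.035]
guard [ 0.657  0.05  -0.001]
table [ 0.168 -0.08   0.   ]
short [ 0.591 -0.368  0.065]
flat [ 0.393 -0.291  0.036]
tin [ 0.443 -0.069  0.092]
cup [0.763 0.154 0.11 ]
carton ((array([ 560.3, -176.3]), 140.5, 48.1, 17.8), array([367, 203,  28,  46, 658], dtype=int32))
scan ((array([562.3, 245.2]), 197.7, 142.8, -21.9), array([ 216,  192,   64,   71, 2662], dtype=int32))
window no seed
guard no seed
short ((array([ 589.8, -371.1]), 84.9, 59.9, -52.0), array([426, 201,  31,  31, 487], dtype=int32))
flat ((array([ 395.6, -290. ]), 110.9, 84.6, -5.5), array([402, 260,  28,  37, 900], dtype=int32))
tin ((array([443.7, -69. ]), 61.9, 61.8, -0.3), array([337, 252,  21,  21, 340], dtype=int32))
cup ((array([765.5, 153.9]), 84.1, 81.5, 0.3), array([262, 146,  27,  27, 560], dtype=int32))
```

```bash
cat > go.py <<'E'
from h import *
def delta(xyz_mm,yaw):
    s=r.state(); M=R.from_rotvec(s['tcp_rot']); 
    t=M.inv().apply(np.array(xyz_mm)-1000*s['tool_pos'])
    y=np.radians(yaw); c,q=np.cos(y),np.sin(y)
    G=R.from_matrix(np.array([[c,q,0],[q,-c,0],[0,0,-1]]))
    print('t',round(s['time_s'],2),'tcp',(s['tool_pos']*1000).round(1),'shift tool',t.round(1),'then turn deg',np.degrees((M.inv()*G).as_rotvec()).round(2),'F',s['contact_force'].round(2),'w',round(s['gripper_width']*1000,1),'q',s['joint_positions'].round(2))
E
python3 - <<'E'
from go import *
delta([560,-176,370],197.8)
m=optics.camera_model('top');T=np.load('top0.npz')['T']
print(onplane([(305,152),(309,232),(314,312)],m,T,.1).round(3))
E
```

```text
t 0.1 tcp [160.9 551.8 403.9] shift tool [-587.  -586.9   34.6] then turn deg [ -0.08  -0.05 -34.06] F [ 0.57  0.1  -0.52] w 85.4 q [ 1.08  0.18  1.61  0.    1.35 -0.21]
[[0.791 0.06  0.1  ]
 [0.536 0.048 0.1  ]
 [0.291 0.033 0.1  ]]
```

>>> {"name": "servo_tool", "arguments": {"steps": [[-29.35,-29.35,0,0,0,0,85],[-29.35,-29.35,0,0,0,0,85],[-29.35,-29.35,0,0,0,0,85],[-29.35,-29.35,0,0,0,0,85],[-29.35,-29.35,0,0,0,0,85],[-29.35,-29.35,0,0,0,0,85],[-29.35,-29.35,0,0,0,0,85],[-29.35,-29.35,0,0,0,0,85],[-29.35,-29.35,0,0,0,0,85],[-29.35,-29.35,0,0,0,0,85],[-29.35,-29.35,0,0,0,0,85],[-29.35,-29.35,0,0,0,0,85],[-29.35,-29.35,0,0,0,0,85],[-29.35,-29.35,0,0,0,0,85],[-29.35,-29.35,0,0,0,0,85],[-29.35,-29.35,0,0,0,0,85],[-29.35,-29.35,0,0,0,0,85],[-29.35,-29.35,0,0,0,0,85],[-29.35,-29.35,0,0,0,0,85],[-29.35,-29.35,0,0,0,0,85]], "grip_force": 25}}

```text
time_s: 2.1
tool_pos: [0.5606, -0.1775, 0.4041]
tcp_rot: [-0.445, -3.109, -0.001]
contact_force: [1.2, 1.1, 0.7]
gripper_width: 0.0848
```

>>> {"name": "servo_tool", "arguments": {"steps": [[0,0,10,0,0,-6.8,85],[0,0,10,0,0,-6.8,85],[0,0,14,0,0,-6.8,85],[0,0,0,0,0,-6.8,85],[0,0,0,0,0,-6.8,85],[0,0,0,0,0,0,85],[0,0,0,0,0,0,85],[0,0,0,0,0,0,85]]}}

```text
time_s: 2.9
tool_pos: [0.5601, -0.1758, 0.3706]
tcp_rot: [0.481, -3.105, -0.0]
contact_force: [-0.8, 0.5, 0.3]
gripper_width: 0.0851
```

```bash
python3 - <<'E'
from go import *
delta([560,-176,200],197.8)
im,d,m,T=grab('wrist'); cv2.imwrite('pics/w1.png',im[...,::-1]); np.savez('w1.npz',im=im,d=d,T=T)
E
```

```text
t 2.9 tcp [ 560.1 -175.8  370.6] shift tool [ 2.000e-01 -1.000e-01  1.706e+02] then turn deg [ 0.   -0.   -0.19] F [-0.82  0.47  0.34] w 85.1 q [-0.51  0.24  1.61  0.    1.29 -2.38]
```

View pics/w1.png

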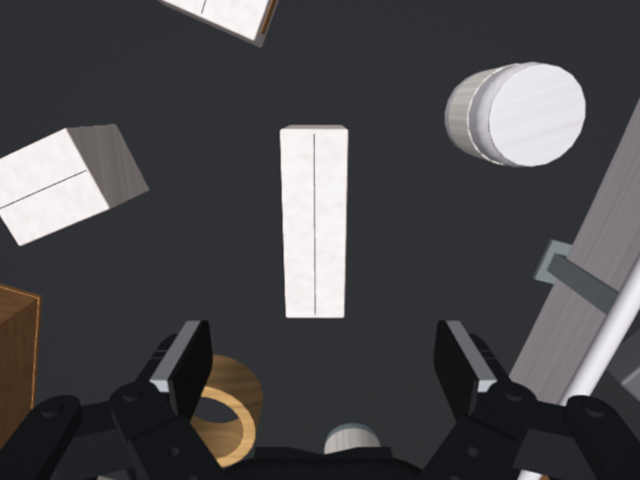

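The wrist view shows the carton's top from (282,130) to (345,317), parallel to the fingers. Now I measure its top face.

```bash
python3 - <<'E'
from meas import *
D=np.load('w1.npz'); im,d,T=D['im'],D['d'],D['T']; m=optics.camera_model('wrist')
P=cloud(d,m,T); Z=P[...,2]; print(P[220,330].round(4),P[220,400].round(4))
print(blob(Z>.062,(330,220),m,T,.07))
print(blob(im.min(2)>170,(330,220),m,T,.07))
E
```

```text
[ 0.5524 -0.1731  0.0697] [ 5.515e-01 -1.068e-01  3.000e-04]
((array([ 562.3, -181.8]), 139.1, 44.9, 17.5), array([  280,   128,    68,   189, 11947], dtype=int32))
((array([ 563. , -181.7]), 139.3, 44.5, 17.5), array([  280,   129,    68,   189, 11768], dtype=int32))
```

>>> {"name": "servo_tool", "arguments": {"steps": [[-0.7,-5.9,0,0,0,0.1,85],[0,0,20,0,0,0,85],[0,0,20,0,0,0,85],[0,0,20,0,0,0,85],[0,0,20,0,0,0,85],[0,0,20,0,0,0,85],[0,0,20,0,0,0,85],[0,0,15,0,0,0,85],[0,0,15,0,0,0,85],[0,0,10,0,0,0,85],[0,0,10,0,0,0,85],[0,0,0,0,0,0,85],[0,0,0,0,0,0,85]]}}

```text
time_s: 4.25
tool_pos: [0.5628, -0.1814, 0.2009]
tcp_rot: [-0.482, 3.104, -0.0]
contact_force: [0.1, 0.9, 0.0]
gripper_width: 0.0852
```

>>> {"name": "servo_tool", "arguments": {"steps": [[0,0,0,0,0,0,70],[0,0,0,0,0,0,60],[0,0,0,0,0,0,54],[0,0,0,0,0,0,50],[0,0,0,0,0,0,48],[0,0,0,0,0,0,46],[0,0,0,0,0,0,44],[0,0,0,0,0,0,42],[0,0,0,0,0,0,40],[0,0,0,0,0,0,40],[0,0,0,0,0,0,40],[0,0,0,0,0,0,40],[0,0,0,0,0,0,40]], "grip_force": 25}}

```text
time_s: 5.55
tool_pos: [0.5627, -0.1814, 0.2008]
tcp_rot: [-0.482, 3.104, -0.0]
contact_force: [0.3, -1.9, 2.5]
gripper_width: 0.0451
```

>>> {"name": "servo_tool", "arguments": {"steps": [[0,0,-5,0,0,0,40],[0,0,-10,0,0,0,40],[0,0,-15,0,0,0,40],[0,0,-20,0,0,0,40],[0,0,-20,0,0,0,40],[0,0,-20,0,0,0,40],[0,0,-20,0,0,0,40],[0,0,-20,0,0,0,40],[0,0,-20,0,0,0,40],[0,0,-15,0,0,0,40],[0,0,-10,0,0,0,40],[0,0,-5,0,0,0,40],[0,0,0,0,0,0,40],[0,0,0,0,0,0,40],[0,0,0,0,0,0,40]]}}

```text
time_s: 7.05
tool_pos: [0.5624, -0.1811, 0.3795]
tcp_rot: [0.481, -3.103, -0.002]
contact_force: [0.5, -0.2, -2.5]
gripper_width: 0.0446
```

```bash
python3 - <<'E'
from go import *
delta([562,245,380],158.1)
im,d,m,T=grab('wrist'); cv2.imwrite('pics/w2.png',im[...,::-1]); np.savez('w2.npz',im=im,d=d,T=T)
E
```

```text
t 7.05 tcp [ 562.4 -181.1  379.5] shift tool [-1.288e+02  4.062e+02 -1.000e-01] then turn deg [ 0.06 -0.11 39.54] F [ 0.45 -0.2  -2.54] w 44.6 q [-0.51  0.24  1.59 -0.    1.31 -2.39]
```

View pics/w2.png

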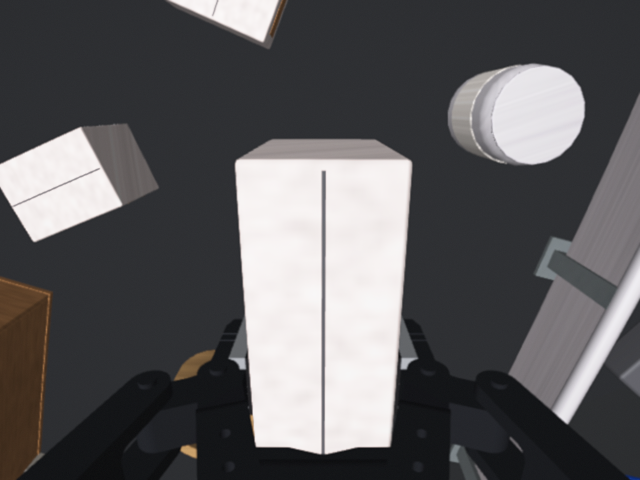

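The carton is held level between the fingers, its top spanning about (237,160) to (410,450). Next I carry it straight over the guard with the underside at about 0.18 m.

>>> {"name": "servo_tool", "arguments": {"steps": [[-2,6.3,0,0,0,0,40],[-4,12.6,0,0,0,0,40],[-6.8,21.4,0,0,0,0,40],[-7,22,0,0,0,0,40],[-7,22,0,0,0,0,40],[-7,22,0,0,0,0,40],[-7,22,0,0,0,0,40],[-7,22,0,0,0,0,40],[-7,22,0,0,0,0,40],[-7,22,0,0,0,0,40],[-7,22,0,0,0,0,40],[-7,22,0,0,0,0,40],[-7,22,0,0,0,0,40],[-7,22,0,0,0,0,40],[-7,22,0,0,0,0,40],[-7,22,0,0,0,0,40],[-7,22,0,0,0,0,40],[-7,22,0,0,0,0,40],[-7,22,0,0,0,0,40],[-4,13,0,0,0,0,40]]}}

```text
time_s: 9.1
tool_pos: [0.5616, 0.2464, 0.3805]
tcp_rot: [0.485, -3.104, -0.001]
contact_force: [-0.2, 0.6, -3.4]
gripper_width: 0.0449
```

>>> {"name": "servo_tool", "arguments": {"steps": [[0,0,0,0,0,2,40],[0,0,0,0,0,4,40],[0,0,0,0,0,5,40],[0,0,0,0,0,5,40],[0,0,0,0,0,5,40],[0,0,0,0,0,5,40],[0,0,0,0,0,5,40],[0,0,0,0,0,4,40],[0,0,0,0,0,3,40],[0,0,0,0,0,1.5,40],[0,0,0,0,0,0,40],[0,0,0,0,0,0,40],[0,0,0,0,0,0,40]]}}

```text
time_s: 10.4
tool_pos: [0.5625, 0.2441, 0.3807]
tcp_rot: [-0.595, -3.085, -0.0]
contact_force: [-0.1, 0.1, -2.5]
gripper_width: 0.0449
```

```bash
python3 - <<'E'
from meas import *
from go import delta
delta([562,245,380],158.1)
im,d,m,T=grab('wrist'); cv2.imwrite('pics/w3.png',im[...,::-1]); np.savez('w3.npz',im=im,d=d,T=T)
P=cloud(d,m,T); Z=P[...,2]
print('top z',P[250,280:370:40].round(4).tolist(),P[180:420:80,324].round(4).tolist())
zt=float(np.median(Z[200:400,280:360]))
print(zt,blob((Z>zt-.006)&(Z<zt+.01)&(im.min(2)>150),(335,300),m,T,zt))
E
```

```text
t 10.4 tcp [562.5 244.1 380.7] shift tool [0.8 0.7 0.7] then turn deg [ 0.   -0.    0.08] F [-0.13  0.05 -2.53] w 44.9 q [ 0.22  0.29  1.53  0.    1.33 -0.97]
top z [[0.5163, 0.2511, 0.2496], [0.5203, 0.2611, 0.2498], [0.5237, 0.2711, 0.2513]] [[0.5029, 0.2692, 0.2512], [0.5233, 0.2611, 0.25], [0.5463, 0.2519, 0.2503]]
0.25014207321164234 ((array([542.3, 253. ]), 95.3, 44.3, -22.0), array([  236,   159,   176,   295, 44320], dtype=int32))
```

View pics/w3.png

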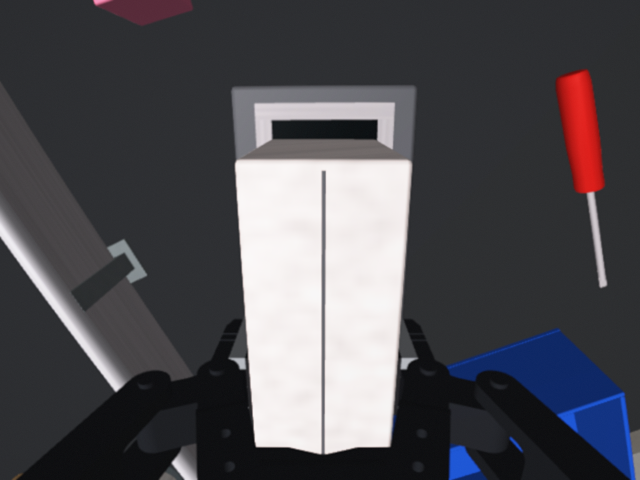

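The wrist view shows the scanner's far end lined up with the carton. The housing edge runs (233,87)-(416,87), the bezel edge (254,103)-(394,103) and the glass edge (272,121)-(378,121). I refine the scanner's centre from these same-camera edges, using the known sizes.

```bash
python3 - <<'E'
from h import *
D=np.load('w3.npz'); T=D['T']; m=optics.camera_model('wrist')
for a,b,h in (((233,87),(416,87),100),((254,103),(394,103),None),((272,121),(378,121),75)):
    p=onplane([a,b],m,T,.04)[:,:2]*1000; w=p[1]-p[0]; L=np.hypot(*w); u=w/L
    n=np.array([u[1],-u[0]]); n=n if n[0]>0 else -n
    print('len',L.round(1),'yaw',np.degrees(np.arctan2(n[1],n[0])).round(1),'centre',(p.mean(0)+n*h).round(1) if h else p.mean(0).round(1))
P=cloud(D['d'],m,T); print(P[95,320],P[128,320])
E
```

```text
len 134.4 yaw -21.9 centre [565.9 245.1]
len 103.8 yaw -21.9 centre [483.5 277.7]
len 79.6 yaw -21.9 centre [565.4 245.7]
[0.47728244 0.27701638 0.03853282] [0.49917772 0.26819537 0.04063649]
```

>>> {"name": "servo_tool", "arguments": {"steps": [[-1.1,1.2,0,0,0,0,40],[0,0,6,0,0,0,40],[0,0,12,0,0,0,40],[0,0,15,0,0,0,40],[0,0,15,0,0,0,40],[0,0,15,0,0,0,40],[0,0,15,0,0,0,40],[0,0,12,0,0,0,40],[0,0,10,0,0,0,40],[0,0,8,0,0,0,40],[0,0,6,0,0,0,40],[0,0,5,0,0,0,40],[0,0,3,0,0,0,40],[0,0,1,0,0,0,40],[0,0,0,0,0,0,40],[0,0,0,0,0,0,40],[0,0,0,0,0,0,40],[0,0,0,0,0,0,40]]}}

```text
time_s: 12.25
tool_pos: [0.5641, 0.2447, 0.258]
tcp_rot: [0.596, 3.084, 0.0]
contact_force: [0.2, -0.7, -3.4]
gripper_width: 0.0448
```

```bash
python3 - <<'E'
from meas import *
from go import delta
delta([564.5,245.3,257.7],158.1)
im,d,m,T=grab('wrist'); np.savez('w4.npz',im=im,d=d,T=T)
Z=cloud(d,m,T)[...,2]; zt=float(np.median(Z[200:400,280:360]))
(c,L,W,a),_=blob((Z>zt-.006)&(Z<zt+.01)&(im.min(2)>150),(335,300),m,T,zt)
u=np.array([np.cos(np.radians(a)),np.sin(np.radians(a))]); print('top',zt,'under',zt-.07,'centre',c+u*(70-L/2),L,W,a)
ims,*_=grab('scene'); cv2.imwrite('pics/s4.png',np.hstack([cv2.resize(ims[200:400,240:500,::-1],None,fx=1.5,fy=1.5),cv2.resize(im[...,::-1],(400,300))]))
E
```

```text
t 12.25 tcp [564.1 244.7 258. ] shift tool [-0.2  0.7  0.3] then turn deg [0.02 0.03 0.04] F [ 0.22 -0.66 -3.4 ] w 44.8 q [ 0.22  0.43  1.61 -0.    1.1  -0.97]
top 0.12742613994399613 under 0.05742613994399612 centre [564.67619996 245.34627297] 95.4 44.4 -22.0
```

View pics/s4.png

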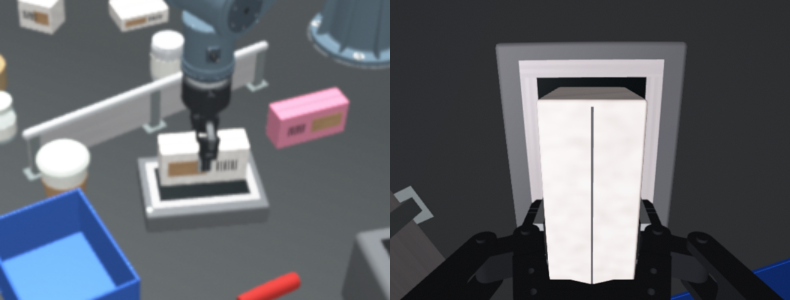

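The carton hovers level and centred over the glass. Its underside is at about 57 mm, 17 mm clear, and nothing is touching it. I'm handing in.

```bash
python3 -c "
from h import *
print(workorder.sign_off()); s=r.state(); print(s['time_s'],s['tool_pos'],s['gripper_width'])"
```

```text
the job is handed in; nothing more can be done
None
the job is handed in; nothing more can be done
```

I gripped the long white carton at 25 N and lifted it about 180 mm. I carried it straight over the guard with its underside at about 0.18 m, against the guard top at 0.10 m, and lowered it over the scanner. I handed in at about 12 s with the carton still held. Sign-off gives no verdict, and the state could not be read afterwards.

**Last checks (wrist camera):**

| Check | Measured |
|---|---|
| Clearance above the glass | about 17 mm |
| Carton centre | (564.7, 245.3) mm |
| Window centre, wrist view | (565.4, 245.7) mm |
| Long axis of carton / window | −22.0° / −21.9° |
| Finger opening | 44.8 mm |
| Vertical force | about −3 N, roughly the carton's weight |

The scene camera showed the carton upright and clear of the scanner and the guard.

**Where measurements disagreed:**
- The top camera put the scanner centre about 3 mm away, at (562.3, 245.2) mm. It also put the carton's start position about 6 mm from the wrist camera's value. I relied mainly on the wrist view, and either value is within the 12 mm tolerance.
- The scanner housing measured 134 mm wide in the wrist view instead of 140 mm, possibly because of rounded edges.

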